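# Clamp the hex collet block in the lever vise

## Robot

A 7-joint arm with a two-finger parallel gripper is mounted at the origin on the work surface. World frame = base frame: x ahead of the robot, y to its left, z up, the work surface at z = 0. Lengths are in m, angles in rad, forces in N, time in s.
With the tool pointing down it reaches from about 0.4 to 0.85 m from the base axis. Payload 10.4 kg.
Tool frame: the origin (TCP) lies at the very end of the fingers, on their centre line; the grasp point (between the pads) lies 19 mm behind it; z points along the fingers, y is the direction in which the jaws open and shut (so a half turn about z gives the same grasp; the last joint's range is limited). The gripper opens to 87 mm and grips with 3 to 60 N. Pads are 19 mm wide; open, the fingers measure 117 mm over their backs; the gripper's body (75 mm by 190 mm) begins 51 mm behind the grasp point.
Start: joints at [1.082, 0.332, -0.065, 1.46, 0.022, 1.35, -0.088], TCP at [0.281, -0.558, 0.223] pointing down, gripper open.
Joint ranges: [-2.6, 2.6], [-0.5, 2.12], [-1.47, 1.34], [0.16, 2.42], [-1.27, 4.41], [0.06, 2.06], [-2.6, 2.6]. Speed limits (rad/s): [2.22, 2.22, 2.79, 2.79, 3.14, 3.14, 3.14].

## Interface

Orientations are given as a unit quaternion [x, y, z, w].
In Python, from bench import r, eyes, job gives the robot as it stands. The module is installed in compiled form; this text tells all that it offers.
- The arm moves only by the tool play_rows, never from a script. Its argument "motion" is a list of rows, each a list of 7 numbers: the shift along the tool's x, y, z as a fraction of full scale, then the turn, a rotation vector about the tool's x, y, z as a fraction of full scale, then the opening in per cent of the stroke, from 0 (shut) to 100 (fully open). A call has 1 to 5 rows; each row is the pose to reach, as a shift and turn from the pose commanded when the call began, along the tool's axes at that moment; what a row does not reach only later rows make up. Full scale, the value 1, is 0.2 m for a shift and 90 degrees for a turn. A row lasts 1/8 s, in which the tool goes at most 62.5 mm and 10.7 degrees, less where a joint would pass 70% of its speed; a pose out of reach is approached as far as the arm can. A call with a number of a shift or a turn outside -1 to 1 is refused whole. A call with a gripper value outside its range is refused whole. The fingers move at their own pace and stop on an object; "squeeze" is the grip in N (left out, the last holds). Time passes only in rows, so rows that repeat a pose let the fingers close. It gives the time, the measured TCP pose, the force and the opening at its end, in the units of the state.
- r.read_state(): the state, without advancing time (a new reading comes with each control period).
- eyes.camera(name): name is "side" or "top"; returns a dict with "image" (384x512x3 uint8, red, green, blue), "mtx" (3x3 intrinsics, pixels), "R" (3x3) and "t" (3): a world point X has camera coordinates R X + t. Camera axes: x right, y down, z forward; pixel columns grow to the right and rows downward; lengths in m; the calibration is good to about 2 mm. A picture is of the moment at which its call begins. There is no depth.
- job.close_job(): hands the job in, once; it reports no verdict.
Trained networks look in a picture, given as the dict that the camera call returned (one of the last four; its "shot" number tells which), for a name from the list of things; names that differ only in an ending like _2 or _b are one class to them, and where a whole thing is asked for, a point or a joint stands for the part that bears it (a point fixed in the world has none). Each returns a list of dicts, best first, with "p" (0 to 1); they miss things now and then, are a little off and sometimes report something else, mostly with a low value. They report only what shows in the picture. A call takes as long as a camera call. They do not tell look-alikes from the thing itself.
- eyes.regions_of(picture, label): "region" (384x512 bool, what is visible of it) and "xy" ([column, row] in pixels, amid what is visible of it).
- eyes.landmark_of(picture, label): "xy" ([column, row] in pixels: a listed point, or the origin of a listed thing).
The state is a dict: "time": time; "joint_positions": joint angles; "joint_vel": joint speeds; "joint_torque": joint torques, N m; "ee_pos": TCP position; "eef_rot": TCP orientation; "ft_force": force on the tool from outside, world axes, zero at the start; "torque": the same for the moment, N m; "width": finger opening in m.
Only numpy, scipy, OpenCV 4.12 (cv2) and the standard library are available. Lean on these libraries where they do the work, as an engineer would, in place of code of your own. Each camera call takes 0.05 s, during which the arm holds its last target. There are 200 camera calls.

## Task

The machine vise is shut and empty. Swing its red-handled lever fully open, stand the hexagonal collet block (not the square one) upright midway along the jaws, two of its flats square to them, lowered all the way onto the vise bed rather than dropped in, then swing the lever shut as far as it will go so that the jaws clamp the block tight. Leave the square block, the spanner and the oil bottle where they are, and knock nothing over.

Things in the scene. Friction and masses are not known exactly. Their poses are not given: they have to be found in the camera images.
- hex_block: Loose steel hexagonal prism standing on the bench: 48 mm across flats, 55 across corners, 68 tall, foot stepped in 2 mm over the lowest 3; on top a dark nut 41 wide, 16 tall, and a brass bar end 16 wide, 12 tall (96 in all). 0.6 to 0.9 kg. Origin: centre of underside, z up; x is square to one pair of flats (others at 60, 120 degrees). Grip two flats near the hexagon's top, to stay above the jaws.
- square_block: A square steel collet block with the same nut and bar end, 48 mm by 48 mm, 68 mm tall (96 mm in all), loose, upright on the bench. Not to be moved. Origin: centre of its underside, z up. The two blocks may stand in either of two places.
- spanner: Steel spanner, 200 mm long, lying on the bench, origin under its middle. Not to be moved.
- oil: Yellow oil bottle, 60 mm wide, 130 mm tall, standing on the bench, origin under its middle. Not to be moved.
- vise: Green lever vise, fixed, 215 mm long. Origin on the bench under the middle of the open jaw gap; z up, x = clamping direction, to the fixed jaw, away from the lever; y along the jaw faces. Bed 30 mm above the bench; jaws 100 long (y), tops 58 mm above the bench. Fixed jaw face at x = +26.75 mm; moving jaw face at -26.75 open (gap 53.5), 6.3 mm nearer when shut (gap 47.2 if empty).
- jaw: The moving jaw of the vise, driven by the lever. Origin and axes coincide with the vise's own when the lever is open; it shifts along the vise's x by 0 to 6.3 mm.
- seat (a point): Point on the vise bed in the middle of the open jaw gap, 30 mm above the bench, axes as the vise. The hex block's origin belongs here when it is set down; clamping then pushes it about 2.75 mm towards the fixed jaw.
- lever (a joint): Angle of the vise's cam lever in rad: 0 = fully open, 1.745 (100 degrees) = fully shut, a stop at each end. It swings level, counterclockwise from above as it shuts; the jaw moves in proportion, 3.6 mm per rad. Friction 0.4 N m (4 N at the handle). On the hex block the jaws bite from about 1.52; pushed on to 1.745 (about 13 N) it springs back, when let go, to 1.6 and stays there, tight.
- pivot (a point): Point on the lever's upright pivot axis (vise x = -94 mm, y = 0), at the height of knob.
- knob (a point): Middle of the lever's upright red handle: 26 mm thick, spins freely on its pin, reaches 69 to 119 mm above the bench; this point is 95 mm above the bench, 105 mm from the pivot axis. From the pivot, seen from above, it lies in the vise's x direction turned counterclockwise by 2.269 rad (130 degrees) plus the lever angle. The lever's arm lies below the handle, its top 66 mm above the bench.
Things that resemble listed ones, but are neither listed nor needed, are in the scene too. Leave any blue or purple look-alike of the hex_block alone.

How it is judged:
On the way, in this order (a step that is already met when the one before it is completed fails the run):
1. the lever is swung open (within 0.2 rad of its open stop) (value of joint lever below 0.2 rad), for 0.1 s.
2. the hex block stands on the bed between the open jaws (value of joint lever below 0.4 rad and horizontal distance between hex_block and seat below 0.016 m and z of hex_block in the frame of seat below 0.003 m and angle between hex_block's own z axis and vertical below 0.06 rad), for 0.2 s.
At the end, for the whole second after the job is handed in: Lever past 1.5 rad; jaw presses the hex block (over 20 N), which rests on the bed (3 mm), upright (0.04 rad), flats square to the jaws (0.05 rad), within 16 mm of the middle of their length and against them; square block moved under 15 mm, spanner and bottle under 20 mm (value of joint lever above 1.5 rad and contact force between hex_block and jaw above 20 N and z of hex_block in the frame of seat between -0.003 and 0.003 m and y of hex_block in the frame of seat between -0.016 and 0.016 m and x of hex_block in the frame of seat between -0.001 and 0.006 m and angle between hex_block's own z axis and vertical below 0.04 rad and (angle between the x axis of hex_block and the x axis of vise, either way round below 0.05 rad or angle between the x axis of hex_block and the x axis of vise, either way round between 0.997 and 1.097 rad) and linear speed of hex_block below 0.02 m/s and distance of square_block from where it was at the start of the episode below 0.015 m and distance of each of spanner, oil from where it was at the start of the episode below 0.02 m); the robot touches nothing.
It fails at once if the hex block is dropped onto the bed (let go and falling faster than 0.35 m/s, some 6 mm of fall) (horizontal distance between hex_block and seat below 0.04 m and contact force between hex_block and the fingers below 0.3 N and linear speed of hex_block above 0.35 m/s).
It fails at once if the hex block is knocked over (angle between hex_block's own z axis and vertical above 0.6 rad).
It fails at once if the square block is pushed or knocked over (distance of square_block from where it was at the start of the episode above 0.03 m or angle between square_block's own z axis and vertical above 0.4 rad).
It fails at once if the oil bottle is knocked over (angle between oil's own z axis and vertical above 0.4 rad).
It also fails if it takes over 72 s, if anything falls off the work surface, if the arm or the gripper's body presses on something with over 40 N, if the wrist force passes 120 N, or if a joint passes its speed limit or range.

## Working session

There is one attempt and no reset: what is moved stays moved. The work goes in short steps, Python scripts to look and compute and a tool call to move; the robot and the scene stay as the last step left them, time stands still between calls to the robot, and variables do not carry over. Pictures are saved under pics/ and viewed, about 8 in all and at most 12, crops included, and the job is handed in when it is done.

Besides the shell and the picture viewer there is one more tool, called after ">>>" by a JSON object that holds its "name" and its "arguments", one argument or row to a line. play_rows: Moves the arm, as the interface text tells. Shift numbers are shares of 0.2 m and turn numbers shares of 90 degrees, none past 1 either way. Its arguments: {"type":"object","properties":{"motion":{"type":"array","items":{"type":"array","items":{"type":"number"}}},"squeeze":{"type":"number"}},"required":["motion"]}

```bash
mkdir -p pics; cat > h.py <<'E'
import numpy as np, cv2
from bench import r, eyes, job
from scipy.spatial.transform import Rotation as Rn
def ray(c,px,z):
    d=c["R"].T@np.linalg.inv(c["mtx"])@np.array([px[0],px[1],1.]); o=-c["R"].T@c["t"]
    return o+d*(z-o[2])/d[2]
def proj(c,X):
    p=c["mtx"]@(c["R"]@np.asarray(X,float)+c["t"]); return p[:2]/p[2]
def tri(c1,p1,c2,p2):
    P=[c["mtx"]@np.c_[c["R"],c["t"]] for c in (c1,c2)]
    X=cv2.triangulatePoints(P[0],P[1],np.float64(p1).reshape(2,1),np.float64(p2).reshape(2,1)); return (X[:3]/X[3]).ravel()
def save(im,n): cv2.imwrite("pics/"+n,cv2.cvtColor(im,cv2.COLOR_RGB2BGR))
def go(target,quat=None):
    s=r.read_state(); q=Rn.from_quat(s["eef_rot"]); d=q.inv().apply(np.array(target)-s["ee_pos"])/.2
    t=np.zeros(3) if quat is None else (q.inv()*Rn.from_quat(quat)).as_rotvec()/(np.pi/2)
    print("row",d.round(4),t.round(4))
E
python3 - <<'E'
from h import *
s=r.read_state(); print({k:np.round(v,3) for k,v in s.items()}); print(Rn.from_quat(s["eef_rot"]).as_matrix().round(3))
a=eyes.camera("top"); b=eyes.camera("side")
print(a["mtx"],b["mtx"],-a["R"].T@a["t"],-b["R"].T@b["t"])
save(np.vstack([a["image"],b["image"]])[:, :],"a.png")
im=np.hstack([a["image"],b["image"]]); 
save(cv2.resize(a["image"],(800,600)),"top.png"); save(cv2.resize(b["image"],(800,600)),"side.png")
for l in ["hex_block","square_block","spanner","oil","vise","jaw","seat","pivot","knob","lever"]:
    A=eyes.landmark_of(a,l) if l!="lever" else []; B=eyes.landmark_of(b,l) if l!="lever" else []
    print(l,[(np.round(x["xy"],1).tolist(),round(x["p"],2)) for x in A],[(np.round(x["xy"],1).tolist(),round(x["p"],2)) for x in B])
    for x in A[:4]:
        z={"seat":.03,"pivot":.095,"knob":.095}.get(l,0); print("   ",ray(a,x["xy"],z).round(4),[tri(a,x["xy"],b,y["xy"]).round(4).tolist() for y in B[:3]])
E
```

```text
{'time': np.float64(0.0), 'joint_positions': array([ 1.082,  0.333, -0.065,  1.461,  0.022,  1.35 , -0.088]), 'joint_vel': array([ 0.002,  0.001, -0.   ,  0.   , -0.001, -0.001,  0.   ]), 'joint_torque': array([ 0.0000e+00, -6.2326e+01,  2.5000e-02, -3.8989e+01, -6.1000e-02,
        4.0000e-02,  0.0000e+00]), 'ee_pos': array([ 0.281, -0.558,  0.222]), 'eef_rot': array([ 0.973,  0.231, -0.   , -0.001]), 'ft_force': array([-0.447,  0.482,  1.027]), 'torque': array([ 0.033, -0.05 , -0.008]), 'width': np.float64(0.087)}
[[ 0.893  0.449 -0.001]
 [ 0.449 -0.893  0.001]
 [-0.    -0.001 -1.   ]]
[[466.28608362   0.         251.72736264]
 [  0.         466.28608362 188.33485155]
 [  0.           0.           1.        ]] [[428.0945227    0.         253.37541023]
 [  0.         428.0945227  195.05353111]
 [  0.           0.           1.        ]] [ 0.49584737 -0.05343832  1.16777477] [0.52079551 0.85208946 0.72232067]
hex_block [([165.1, 238.7], 0.92), ([205.7, 253.6], 0.9), ([163.3, 283.6], 0.8), ([133.4, 266.7], 0.75), ([126.6, 229.8], 0.72), ([222.6, 114.0], 0.18)] [([324.0, 323.5], 0.88), 
[... 706 characters left out ...]
  0.0469 0.    ] [[0.7768, 0.048, -0.0061], [0.654, 0.0375, 0.1922]]
oil [([384.6, 134.6], 0.71)] [([209.2, 158.7], 0.59)]
    [ 0.7171 -0.36    0.    ] [[0.718, -0.3594, 0.0023]]
vise [([307.8, 188.4], 0.89)] [([247.7, 194.9], 0.71)]
    [ 0.5843 -0.1643  0.    ] [[0.5821, -0.1641, 0.0021]]
jaw [([308.9, 188.5], 0.74)] [([245.5, 193.9], 0.68)]
    [ 0.584 -0.167  0.   ] [[0.585, -0.1667, 0.0032]]
seat [([308.0, 190.7], 0.67)] [([247.0, 187.6], 0.59)]
    [ 0.5764 -0.1618  0.03  ] [[0.579, -0.1619, 0.0289]]
pivot [([269.0, 188.5], 0.62)] []
    [ 0.5783 -0.0661  0.095 ] []
knob [([239.7, 225.3], 0.84)] [([278.6, 199.4], 0.61)]
    [0.4946 0.0025 0.095 ] [[0.4945, 0.0018, 0.1103]]
lever [] []
```

View pics/top.png

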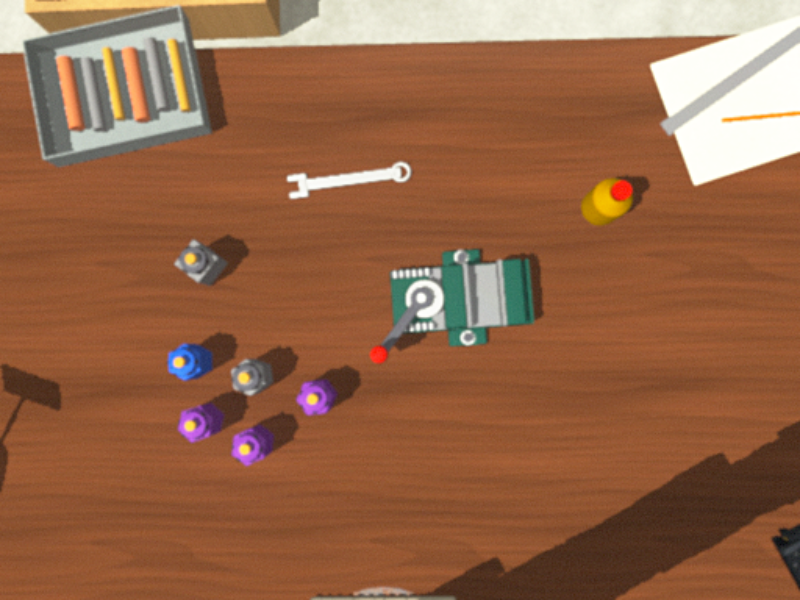

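View pics/side.png

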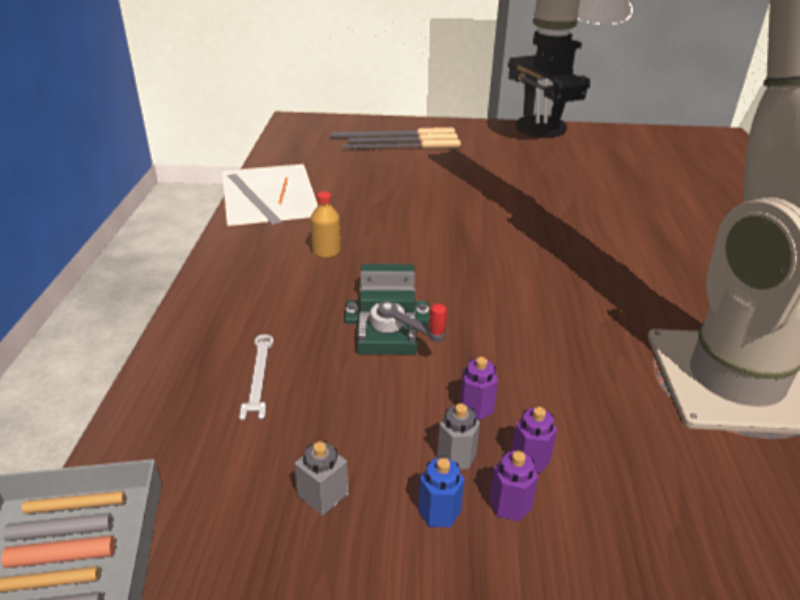

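The side and top views show the vise (top ≈ (460,300), side ≈ (387,310)), its red knob at top (379,353), and the grey square block at top (200,262), side (321,477).

Candidates for the hex block, in the 800 px views:
- **Grey:** top (250,377), side (459,435)
- **Blue:** top (188,361)
- **Purple:** top (315,397), (198,424) and (251,446)

I choose the grey one, and next check it in a close crop and fit its yaw.

```bash
cat > fit.py <<'E'
from h import *
from scipy.optimize import minimize
def ring(rad,n,z,a0): 
    t=a0+np.arange(n)*2*np.pi/n; return np.c_[rad*np.cos(t),rad*np.sin(t),np.full(n,z)]
def mask(c,x,y,yaw,z0,S=4):
    m=np.zeros((384*S,512*S),np.uint8)
    R=48/np.sqrt(3)/1000
    for parts in ([(R-.002,6,.0,yaw+np.pi/6),(R,6,.003,yaw+np.pi/6),(R,6,.068,yaw+np.pi/6)],[(.0205,24,.068,0),(.0205,24,.084,0)],[(.008,24,.08,0),(.008,24,.096,0)]):
        P=np.vstack([ring(*p) for p in parts])+[x,y,z0]
        p=np.array([proj(c,q) for q in P]); p=(p+.5)*S-.5
        cv2.fillConvexPoly(m,cv2.convexHull(np.round(p).astype(np.int32)),1)
    return cv2.resize(m.astype(np.float32),(512,384),interpolation=cv2.INTER_AREA)
def fit(views,x0,z0=0.):
    best=None
    for yaw in np.radians([-20,-10,0,10,20,30]):
        f=lambda v:sum(np.abs(mask(c,v[0],v[1],v[2],z0)-m).sum()/m.sum() for c,m in views)
        o=minimize(f,[x0[0],x0[1],yaw],method="Nelder-Mead",options=dict(initial_simplex=np.array([x0[:2]+[yaw]]*4)+np.array([[0,0,0],[.006,0,0],[0,.006,0],[0,0,.15]]),maxiter=80))
        print("  ",o.x[:2].round(4),np.degrees(o.x[2]).round(1),round(o.fun,4))
        if best is None or o.fun<best.fun: best=o
    return best.x
E
python3 - <<'E'
from fit import *
a=eyes.camera("top"); b=eyes.camera("side"); V=[]
for c,xy in ((a,(160,241)),(b,(294,278))):
    rs=[q for q in eyes.regions_of(c,"hex_block") if np.hypot(*(np.array(q["xy"])-xy))<14]
    print([(q["xy"],q["p"],q["region"].sum()) for q in rs]); V.append((c,rs[0]["region"].astype(np.float32)))
v=fit(V,[.4638,.196]); print(v)
for p in [(126.6,229.8),(205.7,253.6),(163.3,283.6),(133.4,266.7)]: 
    d=ray(a,p,0)[:2]-v[:2]; print("nb",d.round(3),np.hypot(*d).round(3),np.degrees(np.arctan2(d[1],d[0])).round(1))
A=cv2.resize(a["image"][195:295,110:230],(480,400),interpolation=cv2.INTER_CUBIC)
B=cv2.resize(a["image"][145:245,225:345],(480,400),interpolation=cv2.INTER_CUBIC)
g=cv2.cvtColor(a["image"],cv2.COLOR_RGB2GRAY)
L=cv2.createLineSegmentDetector().detect(cv2.resize(g[150:225,240:350],None,fx=4,fy=4,interpolation=cv2.INTER_CUBIC))[0][:,0]/4+[240,150,240,150]
for l in sorted(L,key=lambda l:-np.hypot(l[2]-l[0],l[3]-l[1]))[:14]:
    P,Q=ray(a,l[:2],.058),ray(a,l[2:],.058); d=Q-P; print(l.round(1),P[:2].round(4),Q[:2].round(4),(np.degrees(np.arctan2(d[1],d[0]))%90).round(2))
m=np.abs(mask(a,*v,0)); A2=a["image"].copy(); cs,_=cv2.findContours((m>.5).astype(np.uint8),0,2); 
S=cv2.resize(b["image"][225:345,240:360],(400,400),interpolation=cv2.INTER_CUBIC)
save(np.hstack([A[:, :400],S]),"crop.png"); save(B,"vise.png")
E
```

```text
[([162.2, 239.2], 0.89, np.int64(451))]
[([292.9, 280.9], 0.85, np.int64(840))]
   [0.458  0.1967] -21.1 0.2161
   [0.4591 0.1974] -0.7 0.2898
   [0.4583 0.1975] 6.2 0.2788
   [0.4581 0.1965] 23.7 0.2395
   [0.4585 0.1969] 30.8 0.2206
   [0.4587 0.197 ] 34.3 0.2165
[ 0.45802945  0.19667702 -0.36774891]
nb [0.029 0.095] 0.1 73.1
nb [-0.033 -0.104] 0.109 -107.5
nb [-0.105  0.003] 0.105 178.6
nb [-0.063  0.078] 0.1 129.0
[324.5 207.1 321.  165.5] [ 0.5348 -0.1972] [ 0.6343 -0.1915] 3.27
[296.1 168.9 299.4 209.8] [ 0.6271 -0.132 ] [ 0.5293 -0.1377] 3.32
[302.  208.  298.9 167.9] [ 0.5335 -0.1441] [ 0.6295 -0.1386] 3.27
[318.8 168.6 322.  207.1] [ 0.6268 -0.1859] [ 0.5351 -0.1914] 3.39
[335.8 166.1 339.3 204.2] [ 0.6323 -0.2266] [ 0.5412 -0.2325] 3.7
[320.  206.4 316.9 169.8] [ 0.5366 -0.1866] [ 0.6241 -0.1813] 3.44
[299.8 209.6 321.2 207.8] [ 0.5297 -0.1388] [ 0.5332 -0.1893] 3.96
[305.9 190.2 305.9 206.4] [ 0.5758 -0.1541] [ 0.5372 -0.1533] 88.77
[304.9 175.2 304.9 189.5] [ 0.6117 -0.1525] [ 0.5774 -0.1517] 88.73
[346.8 184.5 346.8 198.3] [ 0.5877 -0.2514] [ 0.555  -0.2505] 88.47
[317.7 168.6 304.2 169.3] [ 0.627  -0.1833] [ 0.6258 -0.1513] 2.14
[345.7 170.8 346.  183.3] [ 0.6207 -0.2498] [ 0.5908 -0.2495] 89.39
[339.6 182.  339.  170.2] [ 0.594  -0.2347] [ 0.6224 -0.2339] 1.45
[284.8 210.  284.  199.3] [ 0.5294 -0.103 ] [ 0.5549 -0.1018] 2.88
```

View pics/crop.png

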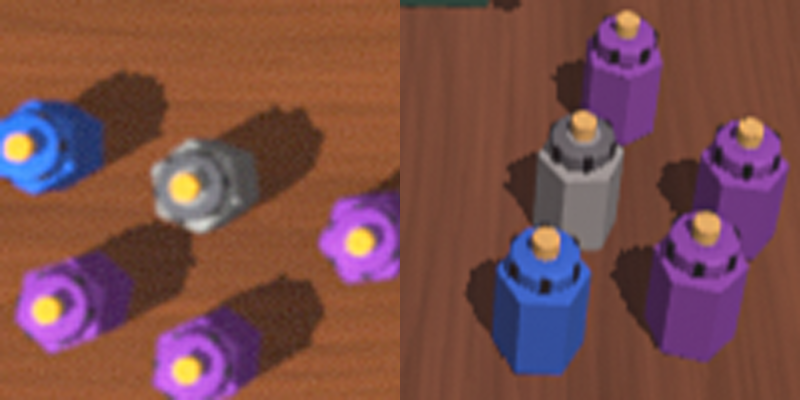

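View pics/vise.png

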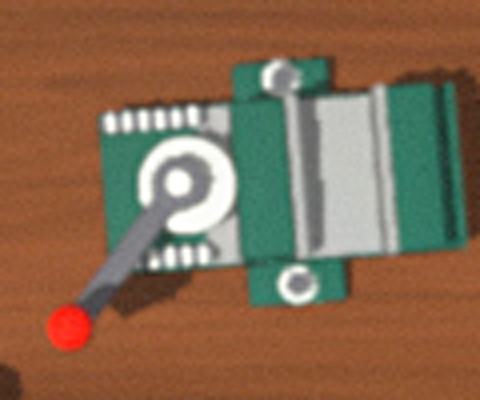

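The crops confirm the grey hex: centre at crop (185,187), with blue and purple look-alikes about 100 mm off on the left and below. The vise is clear, with jaw lines at about 3.35° to world x and plates at crop x≈300 and x≈378. The network regions are rough, so I'll refit with a grey-colour mask.

```bash
python3 - <<'E'
from fit import *
a=eyes.camera("top"); b=eyes.camera("side")
def grey(c,box):
    im=c["image"].astype(int); x0,y0,x1,y1=box
    m=((im.max(2)-im.min(2)<28)|((im[...,0]>190)&(im[...,1]>120)&(im[...,2]<130))); k=np.zeros_like(m); k[y0:y1,x0:x1]=m[y0:y1,x0:x1]
    k=cv2.morphologyEx(k.astype(np.uint8),cv2.MORPH_CLOSE,np.ones((3,3)))
    n,l,s,_=cv2.connectedComponentsWithStats(k); i=1+np.argmax(s[1:,4]); return (l==i).astype(np.float32)
ma=grey(a,(145,225,185,258)); mb=grey(b,(277,255,308,303)); print(ma.sum(),mb.sum())
for nm,V in (("top",[(a,ma)]),("side",[(b,mb)]),("both",[(a,ma),(b,mb)])):
    print(nm); v=fit(V,[.461,.1965])
    if nm=="both":
        S=[]
        for (c,m),bx in zip(V,((140,220,190,260),(265,250,325,310))):
            im=cv2.resize(c["image"],None,fx=8,fy=8,interpolation=cv2.INTER_CUBIC)
            for k,col in ((mask(c,*v,0),(255,0,0)),(m,(0,255,0))):
                cs,_=cv2.findContours((cv2.resize(k,None,fx=8,fy=8)>.5).astype(np.uint8),0,2); cv2.drawContours(im,cs,-1,col,1)
            x0,y0,x1,y1=[8*q for q in bx]; S.append(cv2.resize(im[y0:y1,x0:x1],(400,400)))
        save(np.hstack(S),"fit.png")
im=a["image"].astype(int); k=(im[...,0]>150)&(im[...,1]<60)&(im[...,2]<60); k[:200]=0; ys,xs=np.nonzero(k); print("knob top",len(xs),xs.mean(),ys.mean(),ray(a,(xs.mean(),ys.mean()),.115))
im=b["image"].astype(int); k=(im[...,0]>120)&(im[...,1]<60)&(im[...,2]<60); k[:180]=0; ys,xs=np.nonzero(k); print("knob side",len(xs),xs.mean(),ys.mean(),ys.min(),ys.max(),ray(b,(xs.mean(),ys.mean()),.095))
E
```

```text
468.0 922.0
top
   [0.4601 0.1961] -24.4 0.0533
   [0.4603 0.1959] -22.8 0.0479
   [0.4605 0.1957] -25.5 0.055
   [0.4602 0.1956] 36.9 0.0493
   [0.4597 0.1962] 37.2 0.0529
   [0.4602 0.1961] 38.5 0.0503
side
   [0.4592 0.1976] -24.2 0.1306
   [0.4593 0.1983] -24.4 0.1294
   [0.4596 0.1988] 12.0 0.1486
   [0.4594 0.1978] 17.5 0.1431
   [0.4593 0.1982] 35.1 0.1295
   [0.4597 0.1983] 30.8 0.1328
both
   [0.4597 0.1963] -22.8 0.1967
   [0.4598 0.1965] -25.7 0.1978
   [0.4599 0.1963] 36.0 0.1978
   [0.4598 0.1962] 34.6 0.1944
   [0.4598 0.196 ] 34.4 0.196
   [0.4595 0.1963] 34.9 0.1946
knob top 95 242.22105263157894 226.2842105263158 [ 0.49234463 -0.00415529  0.115     ]
knob side 131 280.1603053435114 205.82442748091603 196 213 [0.48972067 0.00719427 0.095     ]
```

View pics/fit.png

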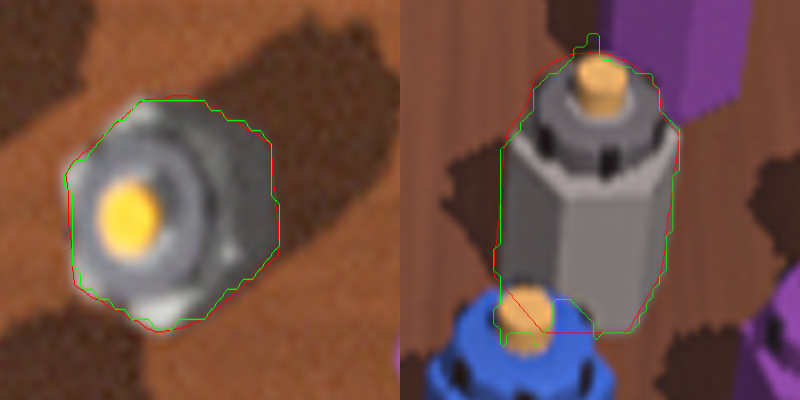

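The red fit outline sits on the block in both views: hex at (0.460, 0.196), flat normal at 35.6°. The seat is about (0.581, -0.162) with vise x at -86.65°. The knob measures (0.492, -0.004) against (0.491, -0.0055) predicted from the vise model, so they agree. I'll move to the knob now.

>>> {"name": "play_rows", "arguments": {
  "motion": [
    [0.2,-0.17,0,0,0,-0.11,100],
    [0.4,-0.34,0,0,0,-0.22,100],
    [0.6,-0.5,0,0,0,-0.33,100],
    [0.8,-0.67,0,0,0,-0.44,80],
    [0.98,-0.84,0,0,0,-0.55,70]
  ]
}}

```text
time: 1.92
ee_pos: [0.3811, -0.3185, 0.2228]
eef_rot: [0.785, 0.619, 0.0, 0.0]
ft_force: [0.6, 0.1, -0.1]
width: 0.0741
```

```bash
cat >> h.py <<'E'
def yawq(deg):  # tool down, tool y at world angle deg
    t=np.radians(deg); y=np.array([np.cos(t),np.sin(t),0]); z=np.array([0,0,-1.]); return Rn.from_matrix(np.c_[np.cross(y,z),y,z]).as_quat()
def st():
    s=r.read_state(); y=Rn.from_quat(s["eef_rot"]).as_matrix()[:,1]; print("t",round(float(s["time"]),2),"pos",s["ee_pos"].round(4),"yaw",np.degrees(np.arctan2(y[1],y[0])).round(2),"F",s["ft_force"].round(1),"w",round(float(s["width"]),4),"j",s["joint_positions"].round(2))
E
python3 -c "
from h import *
st(); go([.4915,-.0045,.19],yawq(35.6))"
```

```text
t 1.93 pos [ 0.3811 -0.3185  0.2228] yaw -13.46 F [ 0.6  0.1 -0.1] w 0.0741 j [ 0.91  0.07 -0.32  1.78  0.02  1.3   0.35]
row [1.6555 0.1715 0.1632] [ 2.000e-04  4.000e-04 -5.451e-01]
```

>>> {"name": "play_rows", "arguments": {
  "motion": [
    [0.2,0,0,0,0,-0.11,70],
    [0.4,0.05,0,0,0,-0.22,70],
    [0.6,0.1,0,0,0,-0.33,70],
    [0.8,0.13,0.1,0,0,-0.44,70],
    [1.0,0.17,0.16,0,0,-0.545,70]
  ]
}}

```text
time: 2.55
ee_pos: [0.4613, -0.133, 0.1901]
eef_rot: [0.458, 0.889, -0.0, 0.0]
ft_force: [-0.4, 0.0, 0.2]
width: 0.061
```

```bash
python3 -c "
from h import *
st(); go([.4915,-.0045,.19],yawq(35.6));go([.4915,-.0045,.075],yawq(35.6))"
```

```text
t 2.55 pos [ 0.4613 -0.133   0.1901] yaw 35.55 F [-0.4  0.   0.2] w 0.061 j [ 0.71  0.07 -0.54  1.85  0.04  1.23  0.78]
row [4.350e-01 4.962e-01 2.000e-04] [-0.0001  0.0002 -0.0006]
row [0.4352 0.4963 0.5752] [-0.0001  0.0002 -0.0006]
```

>>> {"name": "play_rows", "arguments": {
  "motion": [
    [0.22,0.25,0,0,0,0,70],
    [0.435,0.495,0,0,0,0,70],
    [0.435,0.495,0.2,0,0,0,70],
    [0.435,0.495,0.4,0,0,0,70],
    [0.435,0.495,0.575,0,0,0,70]
  ]
}}

```text
time: 3.18
ee_pos: [0.4917, -0.0059, 0.0744]
eef_rot: [0.46, 0.888, -0.0, 0.0]
ft_force: [0.2, -0.5, -0.8]
width: 0.0612
```

>>> {"name": "play_rows", "arguments": {
  "motion": [
    [0,0,0,0,0,0,20],
    [0,0,0,0,0,0,20],
    [0,0,0,0,0,0,20],
    [0,0,0,0,0,0,20],
    [0,0,0,0,0,0,20]
  ],
  "squeeze": 12
}}

```text
time: 3.8
ee_pos: [0.4926, -0.006, 0.0765]
eef_rot: [0.46, 0.888, 0.0, 0.001]
ft_force: [0.2, 0.6, 4.9]
width: 0.0257
```

```bash
python3 - <<'E'
from h import *
st()
c=eyes.camera("top"); save(cv2.resize(c["image"][140:290,160:360],(600,450),interpolation=cv2.INTER_CUBIC),"knob.png")
# arc: positions for lever angles, about pivot
P=np.array([.5755,-.0682])
for deg in range(142,34,-10):
    a=np.radians(deg); p=P+.105*np.array([np.cos(a),np.sin(a)]); print(deg,p.round(4))
    go([*p,.075])
E
```

```text
t 3.8 pos [ 0.4926 -0.006   0.0765] yaw 35.24 F [0.2 0.6 4.9] w 0.0257 j [ 0.51  0.24 -0.65  1.94  0.17  1.01  0.4 ]
142 [ 0.4928 -0.0036]
row [0.0096 0.0074 0.0072] [0. 0. 0.]
132 [0.5052 0.0098]
row [0.0282 0.097  0.0073] [0. 0. 0.]
122 [0.5199 0.0208]
row [0.031  0.1885 0.0074] [0. 0. 0.]
112 [0.5362 0.0292]
row [0.0179 0.2791 0.0076] [0. 0. 0.]
102 [0.5537 0.0345]
row [-0.0107  0.366   0.0077] [0. 0. 0.]
92 [0.5718 0.0367]
row [-0.054   0.4466  0.0079] [0. 0. 0.]
82 [0.5901 0.0358]
row [-0.1107  0.5185  0.0081] [0. 0. 0.]
72 [0.6079 0.0317]
row [-0.1789  0.5794  0.0083] [0. 0. 0.]
62 [0.6248 0.0245]
row [-0.2567  0.6276  0.0084] [0. 0. 0.]
52 [0.6401 0.0145]
row [-0.3417  0.6615  0.0086] [0. 0. 0.]
42 [0.6535 0.0021]
row [-0.4313  0.6802  0.0087] [0. 0. 0.]
```

View pics/knob.png

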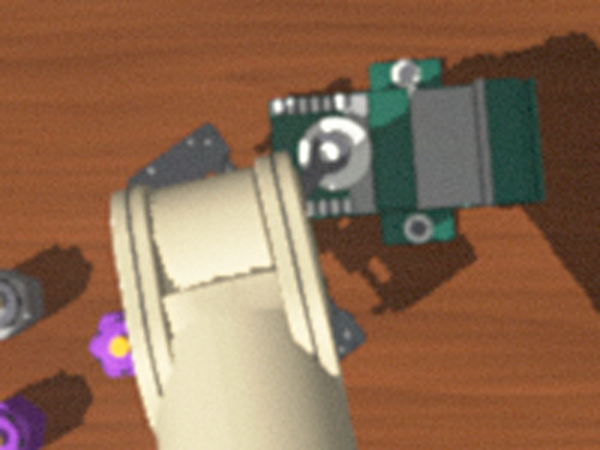

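The gripper is on the knob (width 25.7 mm) and the vise is undisturbed. Now I'll swing it open along the arc.

>>> {"name": "play_rows", "arguments": {
  "motion": [
    [0.026,0.095,0,0,0,0,20],
    [0.029,0.187,0,0,0,0,20],
    [0.016,0.277,0,0,0,0,20],
    [-0.012,0.364,0,0,0,0,20],
    [-0.055,0.445,0,0,0,0,20]
  ]
}}

```text
time: 4.47
ee_pos: [0.5712, 0.0362, 0.0762]
eef_rot: [0.46, 0.888, -0.001, 0.0]
ft_force: [-4.6, -3.2, 10.5]
width: 0.026
```

```bash
python3 - <<'E'
from h import *
st()
P=np.array([.5755,-.0682]); d=r.read_state()["ee_pos"][:2]-P; print(np.hypot(*d),np.degrees(np.arctan2(d[1],d[0])))
for deg in (82,72,62,52,42,38):
    a=np.radians(deg); p=P+.105*np.array([np.cos(a),np.sin(a)]); go([*p,.075])
E
```

```text
t 4.47 pos [0.5712 0.0362 0.0762] yaw 35.24 F [-4.6 -3.2 10.5] w 0.026 j [ 0.37  0.42 -0.63  1.74  0.28  1.07  0.27]
0.10449026973029854 92.36704055833266
row [-0.0563  0.0761  0.0061] [0. 0. 0.]
row [-0.1246  0.137   0.0061] [0. 0. 0.]
row [-0.2024  0.1852  0.0061] [0. 0. 0.]
row [-0.2874  0.2191  0.0061] [0. 0. 0.]
row [-0.377   0.2378  0.0061] [0. 0. 0.]
row [-0.4135  0.2408  0.0061] [0. 0. 0.]
```

>>> {"name": "play_rows", "arguments": {
  "motion": [
    [-0.056,0.076,-0.01,0,0,0,20],
    [-0.125,0.137,-0.02,0,0,0,20],
    [-0.202,0.185,-0.02,0,0,0,20],
    [-0.287,0.219,-0.02,0,0,0,20],
    [-0.39,0.237,-0.02,0,0,0,20]
  ]
}}

```text
time: 5.1
ee_pos: [0.6532, 0.0032, 0.0771]
eef_rot: [0.458, 0.889, 0.001, -0.003]
ft_force: [2.1, 8.3, -13.8]
width: 0.026
```

```bash
python3 - <<'E'
from h import *
st()
P=np.array([.5755,-.0682]); d=r.read_state()["ee_pos"][:2]-P; print(np.hypot(*d),np.degrees(np.arctan2(d[1],d[0])))
E
```

```text
t 5.1 pos [0.6532 0.0032 0.0771] yaw 35.43 F [  2.1   8.3 -13.8] w 0.026 j [ 0.35  0.58 -0.58  1.51  0.33  1.16  0.33]
0.10552527080344774 42.58138848113621
```

>>> {"name": "play_rows", "arguments": {
  "motion": [
    [0,0,0,0,0,0,65],
    [0,0,0,0,0,0,65],
    [0,0,0,0,0,0,65],
    [0,0,-0.2,0,0,0,75],
    [0,0,-0.4,0,0,0,80]
  ]
}}

```text
time: 5.72
ee_pos: [0.6541, 0.0001, 0.1606]
eef_rot: [0.46, 0.888, -0.0, -0.0]
ft_force: [0.3, 0.2, -0.1]
width: 0.0657
```

```bash
python3 -c "
from h import *
st(); go([.46,.1963,.16],yawq(35.6)); c=eyes.camera('top'); save(cv2.resize(c['image'][140:290,160:360],(600,450),interpolation=cv2.INTER_CUBIC),'open.png')
for l in ('knob','seat','vise'): print(l,[(np.round(x['xy'],1),round(x['p'],2)) for x in eyes.landmark_of(c,l)][:2])
"
```

```text
t 5.72 pos [6.541e-01 1.000e-04 1.606e-01] yaw 35.26 F [ 0.3  0.2 -0.1] w 0.0657 j [ 0.36  0.5  -0.6   1.43  0.29  1.3   0.36]
row [ 1.3612 -0.226   0.0033] [-0.0004 -0.0001 -0.0038]
knob [(array([267.3, 189.5]), 0.62)]
seat [(array([309.2, 190.6]), 0.89)]
vise [(array([305.8, 191.6]), 0.59)]
```

>>> {"name": "play_rows", "arguments": {
  "motion": [
    [0.25,-0.04,0,0,0,0,82],
    [0.5,-0.08,0,0,0,0,82],
    [0.75,-0.12,0,0,0,0,82],
    [1.0,-0.17,0,0,0,0,82]
  ]
}}

```text
time: 6.42
ee_pos: [0.5094, 0.1445, 0.1584]
eef_rot: [0.46, 0.888, -0.001, -0.001]
ft_force: [0.6, -0.5, 1.1]
width: 0.0714
```

```bash
python3 -c "
from h import *
st(); go([.46,.1963,.14],yawq(35.6)); go([.46,.1963,.04],yawq(35.6)); c=eyes.camera('top'); save(cv2.resize(c['image'][140:290,160:360],(600,450),interpolation=cv2.INTER_CUBIC),'open2.png')
for l in ('knob',): print(l,[(np.round(x['xy'],1),round(x['p'],2),ray(c,x['xy'],.095).round(4)) for x in eyes.landmark_of(c,l)][:2])
im=c['image'].astype(int); k=(im[...,0]>150)&(im[...,1]<60)&(im[...,2]<60); k[:,:200]=0;k[:,350:]=0; ys,xs=np.nonzero(k); print(len(xs),xs.mean(),ys.mean(),ray(c,(xs.mean(),ys.mean()),.115))
"
```

```text
t 6.42 pos [0.5094 0.1445 0.1584] yaw 35.24 F [ 0.6 -0.5  1.1] w 0.0714 j [ 0.28  0.25 -0.73  1.76  0.17  1.2   0.12]
row [ 0.3542 -0.0521  0.0921] [-0.001  -0.0002 -0.004 ]
row [ 0.354  -0.0513  0.5921] [-0.001  -0.0002 -0.004 ]
knob []
92 236.68478260869566 156.1413043478261 [0.6518646  0.00658198 0.115     ]
```

View pics/open2.png

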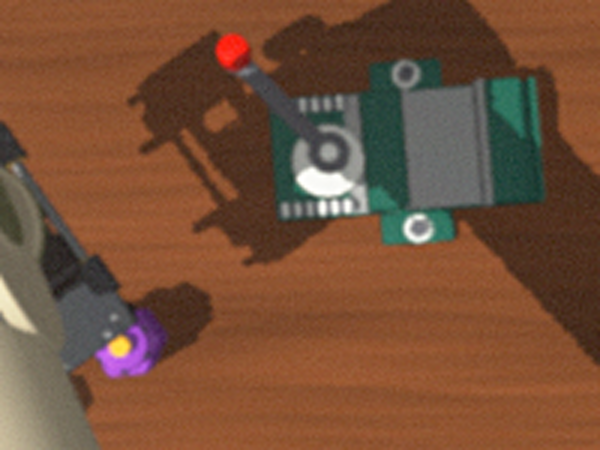

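The knob is at crop (233,52), i.e. (0.652, 0.007) against the predicted open (0.652, 0.004), so the lever is open. Now down onto the hex block.

>>> {"name": "play_rows", "arguments": {
  "motion": [
    [0.2,-0.03,0,0,0,0,82],
    [0.354,-0.052,0.05,0,0,-0.004,82],
    [0.354,-0.052,0.2,0,0,-0.004,82],
    [0.354,-0.052,0.4,0,0,-0.004,82],
    [0.354,-0.052,0.59,0,0,-0.004,82]
  ]
}}

```text
time: 7.15
ee_pos: [0.4615, 0.1948, 0.0395]
eef_rot: [0.457, 0.889, -0.001, -0.0]
ft_force: [-0.3, 0.0, -0.6]
width: 0.0715
```

>>> {"name": "play_rows", "arguments": {
  "motion": [
    [0,0,0,0,0,0,40],
    [0,0,0,0,0,0,40],
    [0,0,0,0,0,0,40],
    [0,0,0,0,0,0,40]
  ],
  "squeeze": 35
}}

```text
time: 7.65
ee_pos: [0.4625, 0.1955, 0.0428]
eef_rot: [0.457, 0.889, 0.0, 0.001]
ft_force: [-4.9, -1.0, 8.1]
width: 0.0479
```

```bash
python3 -c "
from h import *
st()"
```

```text
t 7.65 pos [0.4625 0.1955 0.0428] yaw 35.59 F [-4.9 -1.   8.1] w 0.0479 j [ 0.16  0.34 -0.74  1.94  0.28  0.96 -0.09]
```

Gripped at 47.9 mm. Lifting, then turning so the finger axis lies along the vise's x; that way the grip itself centres the block in the jaw gap.

>>> {"name": "play_rows", "arguments": {
  "motion": [
    [0,0,-0.1,0,0,0,40],
    [0,0,-0.3,0,0,0,40],
    [0,0,-0.5,0,0,0,40],
    [0,0,-0.75,0,0,0,40],
    [0,0,-0.75,0,0,0,40]
  ]
}}

```text
time: 8.28
ee_pos: [0.4637, 0.1968, 0.1959]
eef_rot: [0.457, 0.889, 0.002, 0.003]
ft_force: [-0.8, -0.3, -9.7]
width: 0.0478
```

```bash
python3 -c "
from h import *
st();go([.52,.02,.19],yawq(64));go([.581,-.162,.19],yawq(93.35))"
```

```text
t 8.28 pos [0.4637 0.1968 0.1959] yaw 35.62 F [-0.8 -0.3 -9.7] w 0.0478 j [ 0.24  0.15 -0.79  1.78  0.11  1.25  0.05]
row [-0.8823 -0.2863  0.0302] [ 0.0038  0.0028 -0.3153]
row [-1.7997 -0.5684  0.0308] [ 0.003   0.0038 -0.6414]
```

>>> {"name": "play_rows", "arguments": {
  "motion": [
    [-0.15,-0.06,0,0,0,-0.06,40],
    [-0.33,-0.12,0,0,0,-0.12,40],
    [-0.51,-0.18,0,0,0,-0.19,40],
    [-0.7,-0.23,0.01,0,0,-0.25,40],
    [-0.88,-0.285,0.03,0,0,-0.315,40]
  ]
}}

```text
time: 8.9
ee_pos: [0.5176, 0.0179, 0.1844]
eef_rot: [0.224, 0.975, -0.0, -0.001]
ft_force: [0.8, 0.0, -8.4]
width: 0.0479
```

```bash
python3 -c "
from h import *
st();go([.581,-.162,.19],yawq(93.35))"
```

```text
t 8.9 pos [0.5176 0.0179 0.1844] yaw 64.14 F [ 0.8  0.  -8.4] w 0.0479 j [ 0.5   0.18 -0.69  1.76  0.12  1.24  0.9 ]
row [-0.6776 -0.6712 -0.0283] [-3.000e-04 -1.000e-03 -3.246e-01]
```

>>> {"name": "play_rows", "arguments": {
  "motion": [
    [-0.14,-0.13,0,0,0,-0.065,40],
    [-0.28,-0.27,0,0,0,-0.13,40],
    [-0.42,-0.4,0,0,0,-0.195,40],
    [-0.56,-0.54,0,0,0,-0.26,40],
    [-0.677,-0.671,0,0,0,-0.325,40]
  ]
}}

```text
time: 9.52
ee_pos: [0.5802, -0.1621, 0.1839]
eef_rot: [-0.03, 1.0, 0.0, -0.001]
ft_force: [0.9, -0.2, -8.4]
width: 0.0478
```

>>> {"name": "play_rows", "arguments": {
  "motion": [
    [0,0,0,0,0,0,40],
    [0,0,0,0,0,0,40]
  ]
}}

```text
time: 9.78
ee_pos: [0.5801, -0.16, 0.1843]
eef_rot: [-0.028, 1.0, 0.001, -0.001]
ft_force: [-0.3, 0.2, -8.2]
width: 0.0477
```

```bash
python3 - <<'E'
from h import *
st();go([.581,-.162,.19],yawq(93.35)); s=r.read_state(); print(Rn.from_quat(s["eef_rot"]).as_matrix().round(4)[:,2])
b=eyes.camera("side"); a=eyes.camera("top")
A=a["image"][130:260,240:380]; B=b["image"][110:240,180:320]
save(np.hstack([cv2.resize(A,(400,371),interpolation=3),cv2.resize(B,(400,371),interpolation=3)]),"over.png")
E
```

```text
t 9.78 pos [ 0.5801 -0.16    0.1843] yaw 93.18 F [-0.3  0.2 -8.2] w 0.0477 j [ 0.69  0.37 -0.63  1.55  0.22  1.29  1.66]
row [-0.0041 -0.01   -0.0284] [ 0.0009 -0.0012 -0.0018]
[-0.002   0.0014 -1.    ]
```

View pics/over.png

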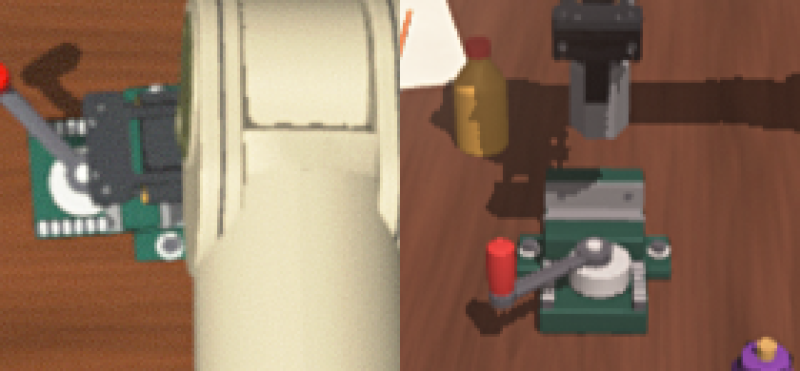

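The block hangs upright (side view, (600,100)), knob clear of it. Lowering to just above the jaws first.

>>> {"name": "play_rows", "arguments": {
  "motion": [
    [-0.004,-0.01,0.1,0,0,-0.002,40],
    [-0.004,-0.01,0.2,0,0,-0.002,40],
    [-0.004,-0.01,0.3,0,0,-0.002,40],
    [-0.004,-0.01,0.39,0,0,-0.002,40],
    [-0.004,-0.01,0.39,0,0,-0.002,40]
  ]
}}

```text
time: 10.5
ee_pos: [0.5806, -0.1625, 0.1055]
eef_rot: [-0.03, 1.0, 0.001, -0.002]
ft_force: [0.2, -0.6, -8.8]
width: 0.048
```

```bash
python3 - <<'E'
from h import *
st();go([.581,-.162,.0728],yawq(93.35)); s=r.read_state(); print(Rn.from_quat(s["eef_rot"]).as_matrix().round(4)[:,2])
b=eyes.camera("side")
p=s["ee_pos"]; m0=b["image"].copy()
big=cv2.resize(m0,None,fx=8,fy=8,interpolation=3)
import numpy as np
R=.048/np.sqrt(3); th=np.radians(-86.65)+np.radians(30)+np.arange(6)*np.pi/3
for z in (p[2]-.0428,p[2]-.0428+.068):
    q=np.array([proj(b,[p[0]+R*np.cos(t),p[1]+R*np.sin(t),z]) for t in th]); cv2.polylines(big,[np.round((q+.5)*8).astype(int)],True,(255,0,0),1)
# jaw top corners
u=np.array([np.cos(np.radians(-86.65)),np.sin(np.radians(-86.65))]); w=np.array([-u[1],u[0]]); S=np.array([.581,-.162])
for x in (-.02675,.02675):
    q=np.array([proj(b,[*(S+x*u+y*w),.058]) for y in (-.05,.05)]); cv2.polylines(big,[np.round((q+.5)*8).astype(int)],False,(255,255,0),1)
c=np.round((proj(b,[.581,-.162,.08])+.5)*8).astype(int); save(cv2.resize(big[c[1]-300:c[1]+300,c[0]-400:c[0]+400],(800,600)),"low.png")
E
```

```text
t 10.5 pos [ 0.5806 -0.1625  0.1055] yaw 93.38 F [ 0.2 -0.6 -8.8] w 0.048 j [ 0.68  0.45 -0.61  1.63  0.27  1.15  1.63]
row [-0.0025  0.002   0.1634] [ 0.0008 -0.002   0.0004]
[-0.0031  0.001  -1.    ]
```

View pics/low.png

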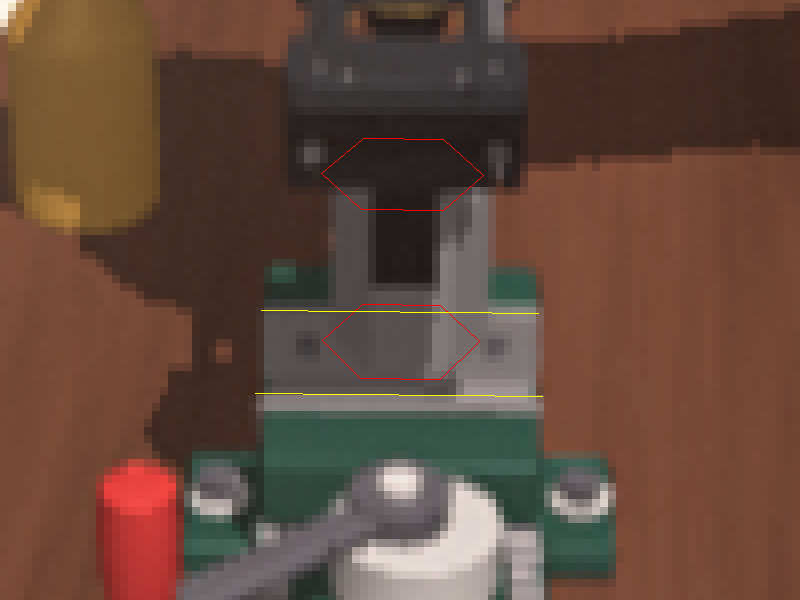

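The projected jaw edges (rows 310 and 395) lie on the real ones, and the block is centred in the gap. It sits about 2 mm off along the jaws, well within tolerance. Lowering.

>>> {"name": "play_rows", "arguments": {
  "motion": [
    [-0.001,0.002,0.04,0,0,0,40],
    [-0.001,0.002,0.08,0,0,0,40],
    [-0.001,0.002,0.11,0,0,0,40],
    [-0.001,0.002,0.135,0,0,0,40],
    [-0.001,0.002,0.15,0,0,0,40]
  ]
}}

```text
time: 11.18
ee_pos: [0.5819, -0.1624, 0.0772]
eef_rot: [-0.029, 1.0, 0.0, -0.0]
ft_force: [0.8, -0.4, -8.4]
width: 0.0482
```

>>> {"name": "play_rows", "arguments": {
  "motion": [
    [0,0,0.005,0,0,0,40],
    [0,0,0.01,0,0,0,40],
    [0,0,0.015,0,0,0,40]
  ]
}}

```text
time: 11.55
ee_pos: [0.5821, -0.1624, 0.0747]
eef_rot: [-0.029, 1.0, -0.0, 0.0]
ft_force: [-0.2, 0.4, -9.2]
width: 0.0481
```

>>> {"name": "play_rows", "arguments": {
  "motion": [
    [0,0,0.005,0,0,0,40],
    [0,0,0.01,0,0,0,40]
  ]
}}

```text
time: 11.8
ee_pos: [0.5822, -0.1624, 0.0729]
eef_rot: [-0.029, 1.0, -0.0, 0.0]
ft_force: [-3.0, -0.1, 0.7]
width: 0.0482
```

>>> {"name": "play_rows", "arguments": {
  "motion": [
    [0,0,0.005,0,0,0,40],
    [0,0,0.01,0,0,0,40]
  ]
}}

```text
time: 12.05
ee_pos: [0.5825, -0.1624, 0.0729]
eef_rot: [-0.029, 1.0, -0.001, 0.001]
ft_force: [-10.4, 2.4, 20.6]
width: 0.0479
```

It made contact at TCP z 0.0729 against 0.0728 predicted, so the block is on the bed. Relaxing the press, releasing and rising.

>>> {"name": "play_rows", "arguments": {
  "motion": [
    [0,0,-0.008,0,0,0,40],
    [0,0,-0.008,0,0,0,60],
    [0,0,-0.008,0,0,0,70],
    [0,0,-0.008,0,0,0,75],
    [0,0,-0.008,0,0,0,75]
  ]
}}

```text
time: 12.68
ee_pos: [0.5821, -0.1623, 0.0722]
eef_rot: [-0.03, 1.0, -0.0, 0.0]
ft_force: [-0.3, 0.4, 0.1]
width: 0.0647
```

>>> {"name": "play_rows", "arguments": {
  "motion": [
    [0,0,-0.1,0,0,0,75],
    [0,0,-0.25,0,0,0,75],
    [0,0,-0.45,0,0,0,75],
    [0,0,-0.62,0,0,0,75]
  ]
}}

```text
time: 13.18
ee_pos: [0.5824, -0.1621, 0.1994]
eef_rot: [-0.03, 1.0, -0.0, 0.001]
ft_force: [0.4, 0.1, -1.2]
width: 0.0655
```

```bash
python3 -c "
from h import *
st();go([.652,.004,.19],yawq(53));"
```

```text
t 13.18 pos [ 0.5824 -0.1621  0.1994] yaw 93.4 F [ 0.4  0.1 -1.2] w 0.0655 j [ 0.69  0.37 -0.63  1.53  0.22  1.32  1.67]
row [-0.3967  0.8085  0.047 ] [1.000e-04 1.400e-03 4.489e-01]
```

>>> {"name": "play_rows", "arguments": {
  "motion": [
    [-0.08,0.16,0,0,0,0.09,75],
    [-0.16,0.32,0,0,0,0.18,75],
    [-0.24,0.48,0,0,0,0.27,75],
    [-0.32,0.65,0.02,0,0,0.36,75],
    [-0.397,0.808,0.047,0,0,0.449,75]
  ]
}}

```text
time: 13.8
ee_pos: [0.6524, 0.0051, 0.1885]
eef_rot: [0.32, 0.948, 0.0, 0.001]
ft_force: [0.2, -1.1, -0.2]
width: 0.0655
```

```bash
python3 - <<'E'
from h import *
st();go([.652,.004,.077],yawq(53))
b=eyes.camera("side"); a=eyes.camera("top")
A=a["image"][130:260,230:370]; B=b["image"][110:240,180:320]
save(np.hstack([cv2.resize(A,(400,371),interpolation=3),cv2.resize(B,(400,371),interpolation=3)]),"placed.png")
for l in ("hex_block","seat"): print(l,[(np.round(x["xy"],1),round(x["p"],2)) for x in eyes.landmark_of(b,l)])
print(proj(b,[.581,-.162,.03]))
E
```

```text
t 13.8 pos [0.6524 0.0051 0.1885] yaw 52.72 F [ 0.2 -1.1 -0.2] w 0.0655 j [ 0.33  0.47 -0.56  1.41  0.25  1.34  0.68]
row [-0.001  -0.0064  0.5575] [ 0.0008  0.0009 -0.0031]
hex_block [(array([303.1, 257.7]), 0.9), (array([284.8, 326.9]), 0.82), (array([247.6, 187.1]), 0.63), (array([325.8, 323.4]), 0.58), (array([339.9, 293. ]), 0.55)]
seat [(array([248.7, 186. ]), 0.79)]
[247.3131031  187.32729436]
```

View pics/placed.png

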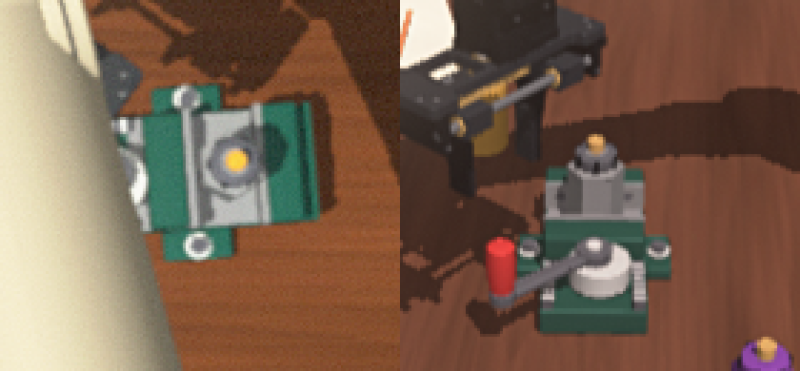

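The block stands seated between the open jaws: its side landmark is (247.6,187.1) and the seat projects to (247.3,187.3). Gripping the knob again to shut the lever.

>>> {"name": "play_rows", "arguments": {
  "motion": [
    [0,-0.006,0.15,0,0,0,75],
    [0,-0.006,0.3,0,0,0,75],
    [0,-0.006,0.45,0,0,0,75],
    [0,-0.006,0.55,0,0,0,75],
    [0,-0.006,0.55,0,0,0,75]
  ]
}}

```text
time: 14.62
ee_pos: [0.6503, 0.0017, 0.076]
eef_rot: [0.318, 0.948, -0.0, -0.001]
ft_force: [0.3, -0.8, -0.0]
width: 0.0654
```

>>> {"name": "play_rows", "arguments": {
  "motion": [
    [0,0,0,0,0,0,20],
    [0,0,0,0,0,0,20],
    [0,0,0,0,0,0,20],
    [0,0,0,0,0,0,20],
    [0,0,0,0,0,0,20]
  ],
  "squeeze": 25
}}

```text
time: 15.25
ee_pos: [0.6522, 0.005, 0.0772]
eef_rot: [0.317, 0.948, 0.002, 0.001]
ft_force: [6.8, 3.3, -2.3]
width: 0.0253
```

```bash
cat > arc.py <<'E'
from h import *
import sys
st(); P=np.array([.5755,-.0682]); d=r.read_state()["ee_pos"][:2]-P; print(np.hypot(*d),np.degrees(np.arctan2(d[1],d[0])))
for deg in map(float,sys.argv[1:]):
    a=np.radians(deg); p=P+.105*np.array([np.cos(a),np.sin(a)]); print(deg,end=" "); go([*p,.078])
E
python3 arc.py 54 64 74 84 94
```

```text
t 15.25 pos [0.6522 0.005  0.0772] yaw 53.05 F [ 6.8  3.3 -2.3] w 0.0253 j [ 0.32  0.56 -0.54  1.52  0.3   1.14  0.65]
0.10601923209553012 43.64694631023559
54.0 row [ 0.0953  0.002  -0.0041] [0. 0. 0.]
64.0 row [ 0.1863 -0.0075 -0.0042] [0. 0. 0.]
74.0 row [ 0.2743 -0.0327 -0.0044] [0. 0. 0.]
84.0 row [ 0.3566 -0.0727 -0.0046] [0. 0. 0.]
94.0 row [ 0.4307 -0.1264 -0.0049] [0. 0. 0.]
```

>>> {"name": "play_rows", "arguments": {
  "motion": [
    [0.095,0.015,-0.005,0,0,0,20],
    [0.186,0.008,-0.005,0,0,0,20],
    [0.274,-0.017,-0.005,0,0,0,20],
    [0.356,-0.057,-0.005,0,0,0,20],
    [0.43,-0.11,-0.005,0,0,0,20]
  ]
}}

```text
time: 15.88
ee_pos: [0.5687, 0.0376, 0.0772]
eef_rot: [0.317, 0.948, 0.0, 0.0]
ft_force: [4.6, -0.5, -6.8]
width: 0.0255
```

```bash
python3 arc.py 104 114 122 129 133
```

```text
t 15.88 pos [0.5687 0.0376 0.0772] yaw 53.02 F [ 4.6 -0.5 -6.8] w 0.0255 j [ 0.34  0.4  -0.58  1.75  0.25  1.07  0.6 ]
0.10605464371784688 93.70239015966273
104.0 row [ 0.0622 -0.0716 -0.0042] [0. 0. 0.]
114.0 row [ 0.1134 -0.1474 -0.0043] [0. 0. 0.]
122.0 row [ 0.1444 -0.2138 -0.0043] [0. 0. 0.]
129.0 row [ 0.1637 -0.2749 -0.0044] [0. 0. 0.]
133.0 row [ 0.1713 -0.3108 -0.0044] [0. 0. 0.]
```

>>> {"name": "play_rows", "arguments": {
  "motion": [
    [0.062,-0.07,0,0,0,0,20],
    [0.113,-0.147,0,0,0,0,20],
    [0.144,-0.214,0,0,0,0,20],
    [0.164,-0.275,0,0,0,0,20],
    [0.171,-0.31,0,0,0,0,20]
  ]
}}

```text
time: 16.5
ee_pos: [0.5037, 0.0089, 0.0772]
eef_rot: [0.317, 0.948, 0.001, -0.0]
ft_force: [5.3, 6.0, -11.5]
width: 0.0256
```

```bash
python3 arc.py 137 141 144 147 150
```

```text
t 16.5 pos [0.5037 0.0089 0.0772] yaw 53.01 F [  5.3   6.  -11.5] w 0.0256 j [ 0.44  0.26 -0.6   1.92  0.17  1.01  0.68]
0.10531424866238179 132.9527427986879
137.0 row [ 0.0036 -0.037  -0.004 ] [0. 0. 0.]
141.0 row [ 0.0062 -0.0735 -0.004 ] [0. 0. 0.]
144.0 row [ 0.0065 -0.101  -0.004 ] [0. 0. 0.]
147.0 row [ 0.0053 -0.1285 -0.004 ] [0. 0. 0.]
150.0 row [ 0.0026 -0.1558 -0.0041] [0. 0. 0.]
```

>>> {"name": "play_rows", "arguments": {
  "motion": [
    [0.004,-0.035,-0.005,0,0,0,20],
    [0.006,-0.07,-0.005,0,0,0,20],
    [0.006,-0.095,-0.005,0,0,0,20],
    [0.006,-0.11,-0.005,0,0,0,20],
    [0.006,-0.11,-0.005,0,0,0,20]
  ]
}}

```text
time: 17.12
ee_pos: [0.4915, -0.0049, 0.0776]
eef_rot: [0.316, 0.949, 0.003, 0.001]
ft_force: [16.4, 15.8, -29.1]
width: 0.0251
```

```bash
python3 arc.py 146 150
```

```text
t 17.12 pos [ 0.4915 -0.0049  0.0776] yaw 53.14 F [ 16.4  15.8 -29.1] w 0.0251 j [ 0.47  0.23 -0.6   1.95  0.15  1.    0.73]
0.10520437279021894 143.00094400898686
146.0 row [-0.0017 -0.0275 -0.0021] [0. 0. 0.]
150.0 row [-0.0048 -0.064  -0.0023] [0. 0. 0.]
```

>>> {"name": "play_rows", "arguments": {
  "motion": [
    [0,-0.01,0.008,0,0,0,20],
    [0,-0.015,0.008,0,0,0,20],
    [0,-0.015,0.008,0,0,0,20]
  ]
}}

```text
time: 17.5
ee_pos: [0.4915, -0.005, 0.0775]
eef_rot: [0.315, 0.949, 0.005, 0.002]
ft_force: [17.7, 22.0, -20.1]
width: 0.0251
```

```bash
python3 arc.py 146
```

```text
t 17.5 pos [ 0.4915 -0.005   0.0775] yaw 53.25 F [ 17.7  22.  -20.1] w 0.0251 j [ 0.47  0.23 -0.6   1.95  0.15  1.    0.73]
0.10513528046821422 143.05324001573535
146.0 row [-0.0013 -0.027  -0.0029] [0. 0. 0.]
```

The lever is hard against its stop: 143.05°, with force rising and no more motion. Easing off partway so the lever springs back gently, then letting go.

>>> {"name": "play_rows", "arguments": {
  "motion": [
    [0,0.03,0,0,0,0,20],
    [0,0.055,0,0,0,0,20],
    [0,0.055,0,0,0,0,60],
    [0,0.055,0,0,0,0,90],
    [0,0.055,0,0,0,0,90]
  ]
}}

```text
time: 18.12
ee_pos: [0.4952, -0.0031, 0.0773]
eef_rot: [0.318, 0.948, -0.0, 0.0]
ft_force: [0.8, -1.3, 0.8]
width: 0.0474
```

```bash
python3 arc.py 135
```

```text
t 18.12 pos [ 0.4952 -0.0031  0.0773] yaw 52.93 F [ 0.8 -1.3  0.8] w 0.0474 j [ 0.46  0.24 -0.6   1.94  0.16  1.01  0.71]
0.10343038766276179 140.97225846621802
135.0 row [ 0.0031  0.0548 -0.0034] [0. 0. 0.]
```

>>> {"name": "play_rows", "arguments": {
  "motion": [
    [0,0.02,0,0,0,0,90],
    [0,0.04,0,0,0,0,90],
    [0,0.04,0,0,0,0,95],
    [0,0.04,-0.25,0,0,0,95],
    [0,0.04,-0.5,0,0,0,95]
  ]
}}

```text
time: 18.75
ee_pos: [0.4994, 0.004, 0.1781]
eef_rot: [0.317, 0.948, -0.0, -0.001]
ft_force: [1.2, -0.1, 0.5]
width: 0.0824
```

>>> {"name": "play_rows", "arguments": {
  "motion": [
    [0,0,-0.25,0,0,0,95],
    [0,-0.25,-0.25,0,0,0,95],
    [0,-0.5,-0.25,0,0,0,95],
    [0,-0.7,-0.25,0,0,0,95],
    [0,-0.8,-0.25,0,0,0,95]
  ]
}}

```text
time: 19.38
ee_pos: [0.4021, -0.1255, 0.2273]
eef_rot: [0.319, 0.948, -0.0, 0.0]
ft_force: [0.2, 0.7, -0.8]
width: 0.0828
```

```bash
python3 - <<'E'
from fit import *
st()
b=eyes.camera("side"); a=eyes.camera("top")
A=a["image"][110:260,220:370]; B=b["image"][110:240,190:320]
save(np.hstack([cv2.resize(A,(400,400),interpolation=3),cv2.resize(B,(400,400),interpolation=3)]),"final.png")
for l,c in (("hex_block",b),("seat",b),("hex_block",a)): print(l,[(np.round(x["xy"],1),round(x["p"],2)) for x in eyes.landmark_of(c,l)])
print(proj(b,[.581,-.162,.03]),proj(a,[.581,-.162,.03]))
im=a["image"].astype(int); k=(im[...,0]>150)&(im[...,1]<60)&(im[...,2]<60); k[:,:200]=0;k[:,330:]=0; ys,xs=np.nonzero(k)
if len(xs):
    p=ray(a,(xs.mean(),ys.mean()),.115)[:2]; d=p-[.5755,-.0682]; print("knob",len(xs),p.round(4),np.hypot(*d).round(4),"lever",(np.arctan2(d[1],d[0])-np.radians(43.35)).round(3))
for l,c0 in (("square_block",(136.2,169.1)),("spanner",(223,117)),("oil",(384.6,134.6))):
    print(l,c0,[np.round(x["xy"],1) for x in eyes.landmark_of(a,l)][:2],"side",[np.round(x["xy"],1) for x in eyes.landmark_of(b,l)][:1])
E
```

```text
t 19.38 pos [ 0.4021 -0.1255  0.2273] yaw 52.82 F [ 0.2  0.7 -0.8] w 0.0828 j [ 0.69 -0.11 -0.46  1.93 -0.05  1.31  1.17]
hex_block [(array([243.7, 188.9]), 0.94), (array([340.2, 294.6]), 0.82), (array([283.9, 324.7]), 0.81), (array([327.6, 322.7]), 0.72), (array([303. , 260.2]), 0.64)]
seat [(array([246.4, 189. ]), 0.69)]
hex_block [(array([308.1, 186. ]), 0.81), (array([208.3, 252.6]), 0.71), (array([132.1, 269.8]), 0.7), (array([127.4, 230.5]), 0.7), (array([166. , 283.4]), 0.55)]
[247.3131031  187.32729436] [308.04048445 188.83253585]
knob 95 [0.5017 0.0071] 0.1054 lever 1.589
square_block (136.2, 169.1) [array([135.5, 168.8])] side [array([203.4, 318.1])]
spanner (223, 117) [array([224.3, 114.2]), array([308.1, 189.3])] side [array([164.2, 239.1])]
oil (384.6, 134.6) [array([381.9, 133.8])] side [array([211.2, 161.9])]
```

View pics/final.png

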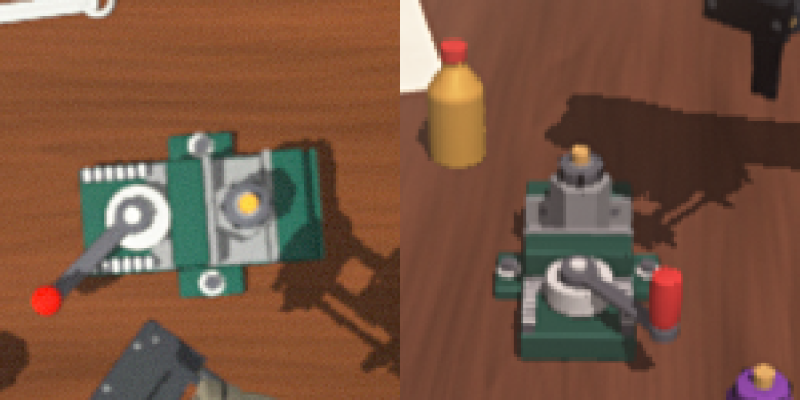

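The lever reads 1.59 rad, matching the expected tight 1.6. The block is upright between the jaws, and the bottle, spanner and square block have not moved. The gripper is clear, so I'm handing in.

```bash
python3 -c "
from h import *
print(job.close_job()); st()"
```

```text
the job is handed in; nothing more can be done
None
the job is handed in; nothing more can be done
```

I swung the lever open, stood the grey hex block on the vise bed between the jaws, pushed the lever to its shut stop and let go. The job was handed in at about 19.4 s; `close_job` gives no verdict.

**What the last checks showed:**
- **Lever:** it read 1.59 rad after springing back, against the expected 1.6. It had reached its stop first, with the force rising and no more motion.
- **Block:** it stood upright between the jaws. The bed contact came at tool height 72.9 mm, against 72.8 predicted. The network's block landmark was within about 4 pixels of the seat point, roughly 8–9 mm and inside the 16 mm limit.
- **Other things:** the square block, spanner and bottle landmarks were within about 4 pixels of where they started, which is the detector's own scatter. The gripper was clear of everything.

**Not measured or not in agreement:**
- I did not measure the clamp force or the final flat angle directly. I infer them from the lever's spring-back and from the placing angle.
- The side-camera reading of the knob was about 1 cm off the top-camera one at the start. I used the top camera, and gripping the knob confirmed it.

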